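# Arm the high-voltage tester at its guarded switch

## Task

The crimped connectors are ready for their high-voltage test, so arm the tester: swing the red guard right back, flip the toggle under it over to on (away from you, towards the hinge), then shut the red guard fully again so that nobody can knock the switch. Leave the yellow-guarded switch shut and off, and do not disturb the things lying around.

Things in the scene. Friction and masses are not known exactly. Their poses are not given: they have to be found in the camera images.
- tester: high-voltage tester: fixed low console 178 mm deep (x), 224 wide (y), flat top 52 mm above the bench; grey, black end frames, aluminium top panel, terminals on the front. Origin under its middle on the bench; x points to its back. Two guarded toggle switches stand side by side on top, 100 mm apart: one guard is red, one yellow, either may be on the left.
- red_switch: fixed switch with a red guard on the tester's top. Origin on the panel under the toggle; x away from the operator (tab to hinge), y left, z up. Guard: red plastic hood 73 mm long (x), 60 wide, 48 high, hinged at its upper rear edge; shut, its top is 58 mm above the origin. Behind the toggle a steel hinge bracket, x 20 to 47, y -25 to 25, up to 63 mm. Black base plate 4 mm thick.
- red_hinge (a point): middle of the red guard's hinge axis, fixed to the switch, with the switch's axes (x away from the operator, y along the hinge, z up). In the switch's frame it lies at x 38, z 58 mm. The toggle's pivot is at x 0, z 6 mm.
- red_tab (a point): centre of the red guard's finger tab, moving with the guard: a block 38 mm long, 12 thick (y, flat sides), 20 high on the guard's front wall. Guard shut: 95 mm from the hinge axis towards the operator, 20 mm below it. The 60 mm wide front wall is 22 mm from this point on the hinge side. Pinched from above across its 12 mm, the tab can turn between the finger pads as the guard swings.
- red_guard (a joint): swing of the red guard, rad: 0 shut, grows as the tab is raised and goes over away from the operator, 2.7 laid fully back at its stop. Friction hinge (0.06 N m): it stays at any angle where it is left. It starts shut or ajar by up to 0.2.
- red_toggle (a joint): angle of the toggle under the red guard, rad: 0 off (leaning to the operator; it starts so), 0.84 on (leaning away, to the hinge), centre 0.42. It snaps over centre to the nearer end; about 1.5 N halfway up moves it.
- red_tip (a point): point on the toggle under the red guard, 40 mm from its pivot, just below its rounded end. The steel bat handle is 7 to 13 mm thick and ends 48 mm from the pivot.
- yellow_switch: fixed switch with a yellow guard on the tester's top. Origin on the panel under the toggle; x away from the operator (tab to hinge), y left, z up. Guard: yellow plastic hood 73 mm long (x), 60 wide, 48 high, hinged at its upper rear edge; shut, its top is 58 mm above the origin. Behind the toggle a steel hinge bracket, x 20 to 47, y -25 to 25, up to 63 mm. Black base plate 4 mm thick.
- yellow_hinge (a point): middle of the yellow guard's hinge axis, fixed to the switch, with the switch's axes (x away from the operator, y along the hinge, z up). In the switch's frame it lies at x 38, z 58 mm. The toggle's pivot is at x 0, z 6 mm.
- yellow_tab (a point): centre of the yellow guard's finger tab, moving with the guard: a block 38 mm long, 12 thick (y, flat sides), 20 high on the guard's front wall. Guard shut: 95 mm from the hinge axis towards the operator, 20 mm below it. The 60 mm wide front wall is 22 mm from this point on the hinge side. Pinched from above across its 12 mm, the tab can turn between the finger pads as the guard swings.
- yellow_guard (a joint): swing of the yellow guard, rad: 0 shut, grows as the tab is raised and goes over away from the operator, 2.7 laid fully back at its stop. Friction hinge (0.06 N m): it stays at any angle where it is left. It starts shut.
- yellow_toggle (a joint): angle of the toggle under the yellow guard, rad: 0 off (leaning to the operator; it starts so), 0.84 on (leaning away, to the hinge), centre 0.42. It snaps over centre to the nearer end; about 1.5 N halfway up moves it.
- yellow_tip (a point): point on the toggle under the yellow guard, 40 mm from its pivot, just below its rounded end. The steel bat handle is 7 to 13 mm thick and ends 48 mm from the pivot.
- multimeter: yellow hand multimeter, 138x68x44 mm, loose, lying right of the tester; a bystander. Origin under its middle.
- pliers: small pliers with red grips, 46x106x14 mm, loose, farther to the right, near the front edge; a bystander. Origin under the middle.
- parts_box: blue-grey compartment box, 126x190x39 mm, loose, to the right and behind; a bystander. Origin under its middle.
- marker: white marker with a black cap, 17x135x16 mm, loose, behind the tester; a bystander. Origin under its middle.

How it is judged:
By the outcome, as a careful person would: the job done as asked, in the order asked, and still so for the second after the job is handed in, with the robot touching nothing.
It also fails if it takes over 67 s, if anything falls off the work surface, if the arm or the gripper's body presses on something with over 40 N, if the wrist force passes 120 N, or if a joint passes its speed limit or range.

## Robot

A 6-joint arm with a two-finger parallel gripper is mounted at the origin on a cart in front of the work surface, level with it; the furniture and walls round the work are solid. World frame = base frame: x ahead of the robot, y to its left, z up, the work surface at z = 0. Lengths are in m, angles in rad, forces in N, time in s.
With the tool pointing down it reaches from about 0.35 to 0.875 m from the base axis. Payload 4.2 kg.
Tool frame: the origin (TCP) lies midway between the tips of the shut fingers; the grasp point (between the pads) lies 19 mm behind it; z points along the fingers, y is the line along which they close (so a half turn about z gives the same grasp; the last joint's range is limited). The gripper opens to 85 mm and grips with 20 to 120 N. Pads are 22 mm wide; open, the fingers measure 114 mm over their backs; the gripper's body (76 mm by 85 mm) begins 54 mm behind the grasp point. The pads swing forward as they close: fully open they stand 13 mm farther back than shut.
Start: joints at [1.576, 0.385, 0.008, 0, -1.194, -0.259], TCP at [0.157, 0.605, 0.231] pointing down, gripper open.
Joint ranges: [-3.14, 3.14], [-1.21, 2.06], [-1.07, 1.41], [-3.16, 2.05], [-2.99, -0.16], [-3.1, 3.1]. Speed limits (rad/s): [2.79, 2.79, 3.14, 3.14, 3.14, 3.14].

## Interface

Orientations are given as a unit quaternion [w, x, y, z].
In Python, from plant import get_obs, grab_frame, job_done gives the robot as it stands.
- The arm moves only by the tool servo_tool, never from a script. Its argument "targets" is a list that holds one entry, the list of rows, each a list of 7 numbers: the shift along the world's x, y, z in mm, then the turn, a rotation vector about the world's x, y, z in rad, then the opening, from 0 (shut) to 1 (fully open). A call has 1 to 12 rows; each row shifts and turns the commanded pose from where the row before left it; what a row does not reach is not made up. A row lasts 1/8 s, in which the tool goes at most 62.5 mm and 10.7 degrees, less where a joint would pass 70% of its speed; a pose out of reach is approached as far as the arm can. A call with a gripper value outside its range is refused whole. The fingers move at their own pace and stop on an object; the grip force is fixed at half the most. Time passes only in rows, so rows that do not move let the fingers close. It gives the time, the measured TCP pose, the force, the opening and the grip force at its end, in the units of the state.
- get_obs(): the state, without advancing time (a new reading comes with each control period).
- grab_frame(name): name is "scene" or "side" or "wrist"; returns a dict with "frame" (384x512x3 uint8, red, green, blue), "range_z" (384x512 float32, m along the optical axis (not along the pixel's ray), 0 where there is no reading), "K" (3x3 intrinsics, pixels), "eye" and "attitude" of the camera in the world. Camera axes: x right, y down, z forward; pixel columns grow to the right and rows downward; lengths in m; the calibration is good to about 2 mm. A picture is of the moment at which its call begins.
- job_done(): hands the job in; it is judged then, once.
The state is a dict: "time_s": time; "joints": joint angles; "dq": joint speeds; "joint_torque": joint torques, N m; "ee_pos": TCP position; "orientation": TCP orientation; "wrist_force": force on the tool from outside, world axes, zero at the start; "wrist_torque": the same for the moment, N m; "finger_gap": finger opening in m; "grip_force": force on a finger pad.
Only numpy, scipy, OpenCV 4.12 (cv2) and the standard library are available. Lean on these libraries where they do the work, as an engineer would, in place of code of your own. Each camera call takes 0.05 s, during which the arm holds its last target. There are 200 camera calls.

## Working session

There is one attempt and no reset: what is moved stays moved. The work goes in short steps, Python scripts to look and compute and a tool call to move; the robot and the scene stay as the last step left them, time stands still between calls to the robot, and variables do not carry over. Pictures are saved under pics/ and viewed, at most 10 in all, crops included, and the job is handed in when it is done.

Besides the shell and the picture viewer there is one more tool, called by a JSON object that holds its "op" and its "data", one argument or row to a line. servo_tool: Moves the arm, as the interface text tells. Its arguments: {"type":"object","properties":{"targets":{"type":"array"}},"required":["targets"]}

```bash
ls; mkdir -p pics; cat > h.py <<'E'
import numpy as np, cv2
from scipy.spatial.transform import Rotation as R
from plant import get_obs, grab_frame, job_done
def rot(a):
    a=np.array(a,float)
    return a if a.shape==(3,3) else R.from_quat(np.r_[a[1:],a[0]]).as_matrix()
def cloud(f):
    K=f["K"];z=f["range_z"];v,u=np.mgrid[:384,:512]
    p=np.dstack([(u-K[0,2])/K[0,0]*z,(v-K[1,2])/K[1,1]*z,z])
    return p@rot(f["attitude"]).T+f["eye"]
def save(f,n): cv2.imwrite(f"pics/{n}.png",f["frame"][:,:,::-1])
E
python3 - <<'E'
from h import *
ims=[]
for n in("scene","side","wrist"):
    f=grab_frame(n);save(f,n+"0");np.savez(n+"0.npz",**f);print(n,f["eye"],f["attitude"])
print(get_obs())
a=[cv2.imread(f"pics/{n}0.png") for n in("scene","side")]
cv2.imwrite("pics/both.png",cv2.resize(np.vstack(a),None,fx=.78,fy=.78))
E
```

```text
pics
scene [-0.19660716 -0.66132696  0.5385715 ] [-0.47277066  0.75742549 -0.3763819   0.24724723]
side [0.56140704 0.93396137 0.91356385] [-0.00105326 -0.01085276  0.90165262 -0.43232357]
wrist [0.23231435 0.58463952 0.37267885] [-0.09609113 -0.60433489  0.781445    0.12202274]
{'time_s': 0.15, 'joints': array([ 1.57558576e+00,  3.85372790e-01,  6.94801474e-03, -3.37070228e-04,
       -1.19401809e+00, -2.58603533e-01]), 'dq': array([-2.45545421e-04, -1.55467443e-04,  6.80383375e-03,  6.54644776e-04,
       -2.54878772e-04, -4.98956239e-06]), 'joint_torque': array([-1.22223687e-04, -3.92676795e+01,  1.88583934e+01,  4.18873385e+00,
       -3.41903506e-03, -3.61023798e-07]), 'ee_pos': array([0.15681303, 0.60455313, 0.23048265]), 'orientation': array([ 8.36710587e-04,  9.91949887e-01, -1.26628270e-01, -4.71971986e-05]), 'wrist_force': array([ 0.05626799,  0.0046569 , -0.00705267]), 'wrist_torque': array([-0.03087459,  0.03331129, -0.03326152]), 'grip_force': 0.0, 'finger_gap': 0.08521928603236684}
```

View pics/both.png

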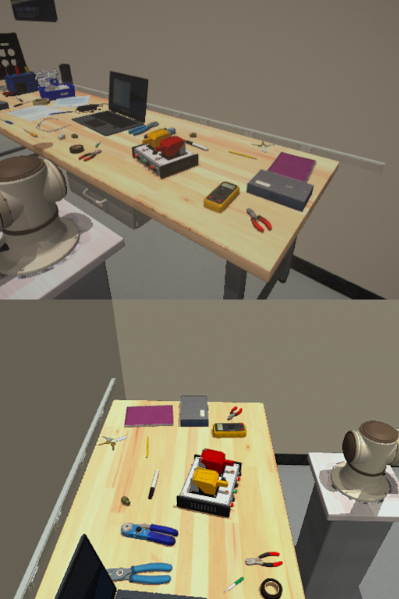

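Red is the right-hand switch (side view ~(213,460) of the montage), yellow the left. The tester is slightly rotated. Now I'll measure it.

```bash
python3 - <<'E'
from h import *
for n in("scene","side"):
    f=dict(np.load(n+"0.npz"));P=cloud(f);hsv=cv2.cvtColor(f["frame"],cv2.COLOR_RGB2HSV);h,s,v=[hsv[...,i].astype(int) for i in range(3)]
    ok=(f["range_z"]>0)&(P[...,2]>.058)&(P[...,2]<.2)&(abs(P[...,1])<.5)&(P[...,0]>.3)&(P[...,0]<.9)
    red=ok&((h<7)|(h>172))&(s>150);yel=ok&(h>15)&(h<32)&(s>150)
    for nm,m in(("red",red),("yel",yel)):
        k,l,st,c=cv2.connectedComponentsWithStats(m.astype(np.uint8))
        for i in np.argsort(-st[1:,4])[:2]+1:
            q=P[l==i];print(n,nm,st[i],q.min(0).round(3),q.max(0).round(3))
            t=q[q[:,2]>q[:,2].max()-.012]
            if len(t)>20:
                (c0,wh,a)=cv2.minAreaRect((t[:,:2]*1000).astype(np.float32));print("  toprect",c0,wh,a,np.median(t[:,2]))
    m=(f["range_z"]>0)&(P[...,2]>.046)&(P[...,2]<.057)&(P[...,0]>.4)&(P[...,0]<.85)&(abs(P[...,1])<.3)
    k,l,st,c=cv2.connectedComponentsWithStats(m.astype(np.uint8));i=1+st[1:,4].argmax()
    print(n,"panel",cv2.minAreaRect((P[l==i][:,:2]*1000).astype(np.float32)),np.median(P[l==i][:,2]))
f=dict(np.load("side0.npz"));cv2.imwrite("pics/sidecrop.png",cv2.resize(f["frame"][170:290,200:340,::-1],None,fx=5,fy=5,interpolation=cv2.INTER_CUBIC)[:600])
E
```

```text
scene red [199 175  37  26 597] [ 0.456 -0.031  0.064] [0.579 0.081 0.115]
  toprect (514.5960083007812, 8.475341796875) (62.57718276977539, 103.27240753173828) 76.54847717285156 0.11001286142237021
scene yel [183 165  35  26 469] [0.481 0.066 0.062] [0.597 0.141 0.115]
  toprect (556.0917358398438, 101.9172134399414) (65.02381896972656, 73.045654296875) 76.23643493652344 0.10879461432156545
scene panel ((534.0867919921875, 54.06880187988281), (223.76402282714844, 174.60073852539062), 76.1697006225586) 0.051015835680723376
side red [256 192  45  32 772] [ 0.457 -0.029  0.059] [0.575 0.046 0.12 ]
  toprect (532.1617431640625, 6.815517425537109) (64.79979705810547, 75.9733657836914) 73.94955444335938 0.11280463877160773
side red [263 191   1   1   1] [ 0.557 -0.031  0.114] [ 0.557 -0.031  0.114]
side yel [246 214  46  37 962] [0.485 0.064 0.058] [0.598 0.142 0.12 ]
  toprect (557.3463745117188, 101.36567687988281) (64.83016967773438, 72.52587127685547) 73.61752319335938 0.11185707495958291
side panel ((536.5458984375, 56.36363220214844), (229.58082580566406, 177.0585174560547), 76.63996887207031) 0.05291657674393835
```

View pics/sidecrop.png

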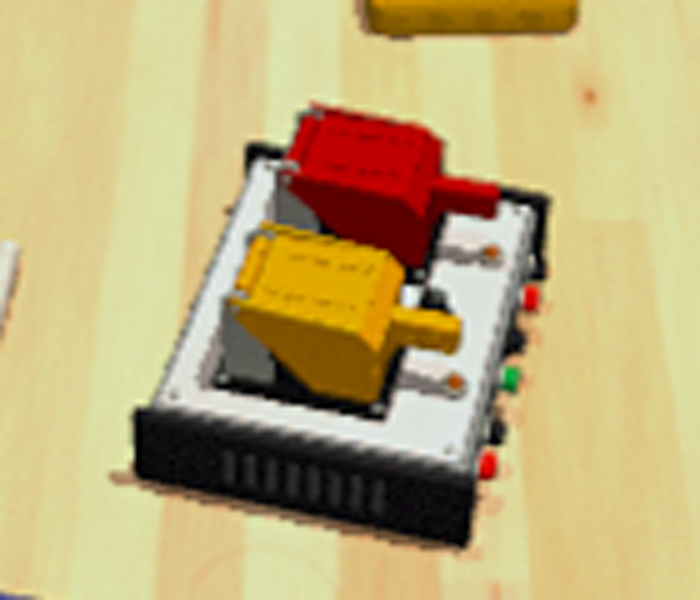

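{"op": "servo_tool", "data": {
  "targets": [
    [[20,-48,6,0,0,0,0.6],[22,-49,6,0,0,0,0.6],[22,-49,6,0,0,0,0.6],[22,-49,6,0,0,0,0.6],[22,-49,6,0,0,0,0.6],[22,-49,0,0,0,0,0.6],[22,-49,0,0,0,0,0.6],[22,-49,0,0,0,0,0.6],[22,-49,0,0,0,0,0.6],[22,-49,0,0,0,0,0.6],[22,-49,0,0,0,0,0.6],[22,-49,0,0,0,0,0.6]]
  ]
}}

```text
time_s: 1.65
ee_pos: [0.4192, 0.0162, 0.2614]
orientation: [-0.0, 0.992, -0.126, 0.0]
wrist_force: [1.1, -0.6, -0.5]
finger_gap: 0.0511
grip_force: 0.0
```

{"op": "servo_tool", "data": {
  "targets": [
    [[0,0,0,0,0,0,0.6],[0,0,0,0,0,0,0.6]]
  ]
}}

```text
time_s: 1.9
ee_pos: [0.4186, 0.0178, 0.261]
orientation: [0.0, 0.992, -0.127, -0.0]
wrist_force: [0.3, -0.8, 0.2]
finger_gap: 0.0513
grip_force: 0.0
```

```bash
cat >> h.py <<'E'
def masks(f,P,zlo=.058):
    hsv=cv2.cvtColor(f["frame"],cv2.COLOR_RGB2HSV);h,s=hsv[...,0].astype(int),hsv[...,1]
    ok=(f["range_z"]>0)&(P[...,2]>zlo)&(P[...,2]<.23)&(abs(P[...,1]-.05)<.15)&(abs(P[...,0]-.53)<.2)
    return ok&((h<7)|(h>172))&(s>150), ok&(h>15)&(h<32)&(s>150)
E
python3 - <<'E'
from h import *
f=grab_frame("wrist");save(f,"wrist1");np.savez("wrist1.npz",**f)
o=get_obs();print(o["ee_pos"],o["orientation"],f["eye"],rot(f["attitude"])[:,2])
P=cloud(f)
for nm,m in zip(("red","yel"),masks(f,P)):
    q=P[m];print(nm,m.sum(),q.min(0),q.max(0)) if m.sum() else print(nm,0)
E
```

```text
[0.41857627 0.01835004 0.26117534] [-4.41221017e-05  9.91995593e-01 -1.26272400e-01 -1.50118721e-04] [ 0.49418029 -0.00242118  0.40332991] [-0.2978475   0.07669487 -0.9515276 ]
red 6843 [ 0.46085906 -0.03103576  0.09979729] [0.57285702 0.04241494 0.11644111]
yel 8076 [0.48386392 0.06508553 0.06235806] [0.59823117 0.13963443 0.11694368]
```

View pics/wrist1.png

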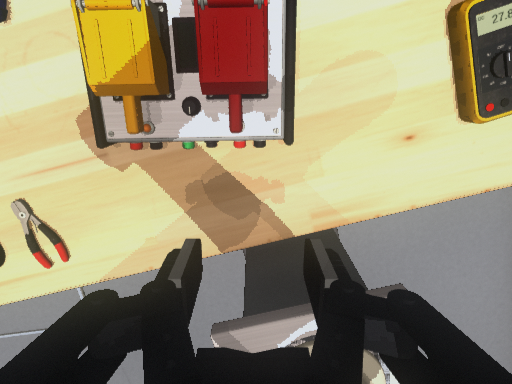

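Wrist view: red hood at (232,45) with its tab at (236,118), yellow tab at (133,118), tester straight in the tool frame. I'll refine the yaw and the tab positions from it.

```bash
python3 - <<'E'
from h import *
f=dict(np.load("wrist1.npz"));P=cloud(f)
fs=[("w",f,P)]
for n in("side","scene"):
    g=dict(np.load(n+"0.npz"));fs.append((n,g,cloud(g)))
for yaw in(-.253,):
  c,s=np.cos(yaw),np.sin(yaw);M=np.array([[c,s],[-s,c]])
  for n,g,P in fs:
    for nm,m in zip(("red","yel"),masks(g,P)):
        q=P[m].copy();z=q[:,2];q=np.c_[q[:,:2]@M.T,z]*1000
        # yaw by row-wise mid of the hood top / tab
        print(n,nm,"x %.1f %.1f"%tuple(np.percentile(q[:,0],[.5,99.5])))
        x0=q[:,0].min()
        for a in range(0,125,8):
            k=(q[:,0]>x0+a)&(q[:,0]<=x0+a+8)
            if k.sum()>5:
                r=q[k];t=r[r[:,2]>np.percentile(r[:,2],60)-4]
                print("   x%.0f y %.1f..%.1f mid %.1f z98 %.1f zmed %.1f"%(x0+a+4,t[:,1].min(),t[:,1].max(),(t[:,1].min()+t[:,1].max())/2,np.percentile(r[:,2],95),np.median(r[:,2])))
E
```

```text
w red x 444.2 548.0
   x445 y 132.1..142.6 mid 137.3 z98 104.4 zmed 103.2
   x453 y 132.8..143.2 mid 138.0 z98 103.9 zmed 102.9
   x461 y 132.7..143.3 mid 138.0 z98 103.7 zmed 102.5
   x469 y 132.6..142.9 mid 137.8 z98 103.9 zmed 102.3
   x477 y 108.7..167.6 mid 138.1 z98 108.1 zmed 105.0
   x485 y 108.9..167.5 mid 138.2 z98 112.9 zmed 111.1
   x493 y 109.1..168.1 mid 138.6 z98 113.3 zmed 111.8
   x501 y 108.5..168.2 mid 138.4 z98 113.1 zmed 111.7
   x509 y 108.6..168.5 mid 138.6 z98 113.1 zmed 111.4
   x517 y 108.7..168.7 mid 138.7 z98 113.1 zmed 111.1
   x525 y 108.8..168.7 mid 138.8 z98 113.4 zmed 110.8
   x533 y 109.7..168.8 mid 139.3 z98 113.6 zmed 110.5
   x541 y 109.8..168.9 mid 139.3 z98 114.1 zmed 110.3
   x549 y 109.1..168.6 mid 138.9 z98 115.2 zmed 114.0
w yel x 442.0 548.2
   x443 y 230.8..243.4 mid 237.1 z98 100.6 zmed 98.9
   x451 y 230.7..242.4 mid 236.6 z98 100.5 zmed 98.8
   x459 y 231.3..242.5 mid 236.9 z98 100.6 zmed 99.0
   x467 y 231.1..242.5 mid 236.8 z98 100.5 zmed 98.9
   x475 y 207.8..267.0 mid 237.4 z98 104.7 zmed 101.6
   x483 y 207.6..268.6 mid 238.1 z98 1
[... 2841 characters left out ...]
 93.1
   x448 y 228.5..241.6 mid 235.1 z98 98.7 zmed 94.4
   x456 y 229.1..239.5 mid 234.3 z98 98.3 zmed 92.7
   x464 y 229.5..240.5 mid 235.0 z98 99.2 zmed 89.8
   x472 y 207.2..268.4 mid 237.8 z98 100.9 zmed 86.2
   x480 y 207.7..269.1 mid 238.4 z98 108.6 zmed 103.2
   x488 y 205.1..266.0 mid 235.5 z98 110.0 zmed 106.8
   x496 y 207.2..270.2 mid 238.7 z98 110.2 zmed 106.0
   x504 y 206.9..264.1 mid 235.5 z98 110.5 zmed 108.4
   x512 y 207.9..267.9 mid 237.9 z98 110.0 zmed 108.4
   x520 y 208.8..267.6 mid 238.2 z98 110.8 zmed 108.7
   x528 y 209.0..270.6 mid 239.8 z98 112.0 zmed 108.4
   x536 y 207.3..269.7 mid 238.5 z98 111.8 zmed 108.5
   x544 y 209.2..268.7 mid 238.9 z98 114.1 zmed 112.0
```

{"op": "servo_tool", "data": {
  "targets": [
    [[30,0,-10,0,0,0,0.6],[29,1,-30,0,0,0,0.6],[0,0,-45,0,0,0,0.6],[0,0,-45,0,0,0,0.6],[0,0,-34,0,0,0,0.6],[0,0,-20,0,0,0,0.6],[0,0,0,0,0,0,0.6],[0,0,0,0,0,0,0.3]]
  ]
}}

```text
time_s: 2.95
ee_pos: [0.4786, 0.0201, 0.0783]
orientation: [-0.0, 0.992, -0.125, 0.001]
wrist_force: [0.2, -0.7, 0.2]
finger_gap: 0.034
grip_force: 0.0
```

```bash
python3 - <<'E'
from h import *
f=grab_frame("wrist");save(f,"wrist2")
o=get_obs();print(o["ee_pos"],o["finger_gap"],o["wrist_force"])
E
```

```text
[0.47869493 0.01994365 0.07850857] 0.026480036294587773 [-0.56047935 -0.63923943  0.23303019]
```

View pics/wrist2.png

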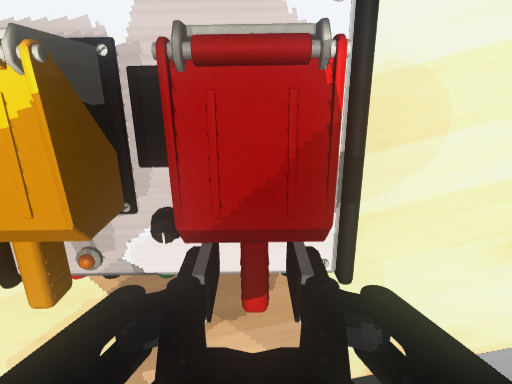

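Fingers straddle the red tab (255,275), near the hood front (v≈238); the hinge barrel is at (250,50). I'll take the hinge axis from this frame.

```bash
python3 - <<'E'
from h import *
f=grab_frame("wrist");P=cloud(f);o=get_obs()
c,s=np.cos(-.25),np.sin(-.25);M=np.array([[c,s],[-s,c]])
Q=np.dstack([P[...,:2]@M.T,P[...,2]])*1000
for n,(v,u) in dict(barrel=(slice(38,62),slice(195,305)),pinL=(slice(44,52),slice(158,164)),tabtip=(slice(290,308),slice(248,262)),tab=(slice(250,285),slice(248,262)),front=(slice(225,232),slice(190,320)),top=(slice(100,200),slice(220,280))).items():
    q=Q[v,u].reshape(-1,3);q=q[(q[:,2]>60)&(q[:,2]<140)]
    print(n,len(q),q.min(0).round(1),q.max(0).round(1),np.median(q,0).round(1))
print("tcp",M@o["ee_pos"][:2]*1000)
for v in range(225,250,2): print(v,Q[v,250].round(1),end=" ")
for v in range(296,316,2): print(v,Q[v,255].round(1),end=" ")
E
```

```text
barrel 2626 [545.5 120.3 111. ] [552.6 155.3 117.3] [548.9 137.7 114. ]
pinL 48 [548.3 165.  112.4] [550.7 167.  115.7] [549.5 165.8 114. ]
tabtip 252 [443.5 133.3 101.6] [453.6 139.1 104.5] [448.4 136.2 103.3]
tab 488 [455.1 133.4 100.7] [472.6 139.1 104.2] [464.1 136.4 102.7]
front 904 [484.2 111.2 109.2] [488.7 161.  113.6] [486.6 136.1 111.7]
top 5985 [497.8 127.1 108.5] [533.6 149.2 113.5] [516.7 137.9 110.9]
tcp [458.90229021 137.56543634]
225 [487.4 138.  110.8] 227 [486.4 138.  110.4] 229 [485.9 138.  111.2] 231 [484.9 138.  110.8] 233 [483.7 138.  110. ] 235 [482.2 138.  108.7] 237 [479.8 138.1 105.7] 239 [478.1 138.1 104. ] 241 [476.5 138.1 102.7] 243 [475.7 138.1 103. ] 245 [474.  138.1 101.6] 247 [473.5 138.1 102.3] 249 [473.1 138.1 103.3] 296 [449.8 136.  103.3] 298 [448.4 136.  102.8] 300 [447.4 136.  102.9] 302 [446.7 136.  103.4] 304 [446.3 136.  104.2] 306 [444.9 136.  103.8] 308 [443.3 136.  103.1] 310 [442.5 136.  103.5] 312 [357.1 135.2  -0.6] 314 [354.9 135.2  -0.7]
```

{"op": "servo_tool", "data": {
  "targets": [
    [[-3,1,0,0,0,0,0.3],[0,0,0,0,0,0,0.1],[0,0,0,0,0,0,0.0],[0,0,0,0,0,0,0.0],[0,0,0,0,0,0,0.0]]
  ]
}}

```text
time_s: 3.68
ee_pos: [0.4749, 0.0201, 0.0774]
orientation: [-0.0, 0.992, -0.126, 0.0]
wrist_force: [-3.1, 3.9, 1.7]
finger_gap: 0.0108
grip_force: 60.6
```

```bash
python3 -c "
import numpy as np
p=np.linspace(0,2.66,20);x=-97*np.cos(p)-15*np.sin(p);z=97*np.sin(p)-15*np.cos(p)
for a,b,c in zip(p[1:],np.diff(x),np.diff(z)):print('%.2f %.1f %.1f %.1f'%(a,.969*b,-.2474*b,c))"
```

```text
0.14 -1.1 0.3 13.7
0.28 0.8 -0.2 13.7
0.42 2.6 -0.7 13.5
0.56 4.4 -1.1 13.0
0.70 6.1 -1.6 12.2
0.84 7.7 -2.0 11.2
0.98 9.1 -2.3 10.0
1.12 10.4 -2.7 8.6
1.26 11.5 -2.9 7.0
1.40 12.3 -3.1 5.3
1.54 12.9 -3.3 3.5
1.68 13.2 -3.4 1.6
1.82 13.3 -3.4 -0.4
1.96 13.1 -3.4 -2.3
2.10 12.7 -3.2 -4.1
2.24 12.0 -3.1 -5.9
2.38 11.1 -2.8 -7.6
2.52 10.0 -2.5 -9.1
2.66 8.6 -2.2 -10.5
```

{"op": "servo_tool", "data": {
  "targets": [
    [[-1,0,13.7,0,0,0,0],[1,0,13.7,0,0,0,0],[2.5,-0.7,13.5,0,0,0,0],[4.4,-1.1,13,0,0,0,0],[0,0,0,0,0,0,0]]
  ]
}}

```text
time_s: 4.3
ee_pos: [0.4827, 0.0182, 0.1325]
orientation: [-0.001, 0.992, -0.127, 0.001]
wrist_force: [0.4, 2.7, 1.0]
finger_gap: 0.0109
grip_force: 59.7
```

Forces are low, so I'll continue the arc.

{"op": "servo_tool", "data": {
  "targets": [
    [[6.1,-1.6,12.2,0,0,0,0],[7.7,-2,11.2,0,0,0,0],[9.1,-2.3,10,0,0,0,0],[10.4,-2.7,8.6,0,0,0,0],[11.5,-2.9,7,0,0,0,0],[12.3,-3.1,5.3,0,0,0,0],[12.9,-3.3,3.5,0,0,0,0],[0,0,0,0,0,0,0]]
  ]
}}

```text
time_s: 5.3
ee_pos: [0.5505, 0.0014, 0.1876]
orientation: [-0.001, 0.992, -0.128, -0.003]
wrist_force: [-0.1, 7.6, -5.5]
finger_gap: 0.0107
grip_force: 58.4
```

```bash
python3 - <<'E'
from h import *
a=grab_frame("scene");b=grab_frame("wrist");s=grab_frame("side")
cr=cv2.resize(a["frame"][150:240,150:270],(512,384));cr2=cv2.resize(s["frame"][170:280,210:340],(454,384))
im=np.hstack([cr,cr2]);im=cv2.resize(im,None,fx=.8,fy=.8);cv2.imwrite("pics/mid.png",im[:,:,::-1])
o=get_obs();print(o["ee_pos"],o["wrist_force"])
E
```

```text
[0.55034987 0.00148599 0.18757243] [ 1.00321898  8.06443547 -6.30397481]
```

View pics/mid.png

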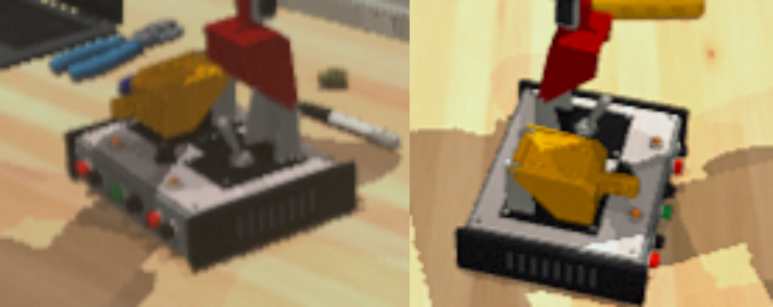

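The guard stands upright in the grip and the toggle is exposed, leaning to the operator. I'll continue to the stop.

{"op": "servo_tool", "data": {
  "targets": [
    [[13.2,-3,1.6,0,0,0,0],[13.3,-3,-0.4,0,0,0,0],[13.1,-3,-2.3,0,0,0,0],[12.7,-3,-4.1,0,0,0,0],[12,-3,-5.9,0,0,0,0],[11.1,-2.7,-7.6,0,0,0,0],[0,0,0,0,0,0,0]]
  ]
}}

```text
time_s: 6.32
ee_pos: [0.627, -0.017, 0.1705]
orientation: [-0.0, 0.992, -0.127, -0.001]
wrist_force: [-0.6, 5.2, 0.7]
finger_gap: 0.0109
grip_force: 58.4
```

{"op": "servo_tool", "data": {
  "targets": [
    [[10,-2.4,-9.1,0,0,0,0],[8.6,-2,-10.5,0,0,0,0],[0,0,0,0,0,0,0]]
  ]
}}

```text
time_s: 6.7
ee_pos: [0.6472, -0.0218, 0.1512]
orientation: [-0.0, 0.992, -0.127, 0.001]
wrist_force: [2.1, 4.0, 4.3]
finger_gap: 0.0108
grip_force: 60.7
```

{"op": "servo_tool", "data": {
  "targets": [
    [[3.5,-1,-5.5,0,0,0,0],[0,0,0,0,0,0,0]]
  ]
}}

```text
time_s: 6.95
ee_pos: [0.6508, -0.0227, 0.1465]
orientation: [-0.0, 0.992, -0.126, 0.002]
wrist_force: [3.4, 4.0, 4.8]
finger_gap: 0.0106
grip_force: 61.2
```

{"op": "servo_tool", "data": {
  "targets": [
    [[2.5,-0.5,-5,0,0,0,0],[0,0,0,0,0,0,0]]
  ]
}}

```text
time_s: 7.2
ee_pos: [0.6536, -0.0234, 0.1418]
orientation: [-0.0, 0.992, -0.126, 0.002]
wrist_force: [4.2, 3.9, 5.4]
finger_gap: 0.0107
grip_force: 62.7
```

```bash
python3 - <<'E'
from h import *
a=grab_frame("scene");s=grab_frame("side")
cr=cv2.resize(a["frame"][150:240,150:270],(512,384));cr2=cv2.resize(s["frame"][150:260,210:340],(454,384))
im=cv2.resize(np.hstack([cr,cr2]),None,fx=.8,fy=.8);cv2.imwrite("pics/open.png",im[:,:,::-1])
c,q=np.cos(-.25),np.sin(-.25);M=np.array([[c,q],[-q,c]])
for n,g in(("sc",a),("si",s)):
    P=cloud(g);m=masks(g,P,.1)[0];Q=np.c_[P[m][:,:2]@M.T,P[m][:,2]]*1000
    print(n,m.sum(),Q.min(0),Q.max(0));t=Q[Q[:,2]>Q[:,2].max()-4];print(np.median(t,0),"low x",Q[Q[:,0]<np.percentile(Q[:,0],3)].mean(0))
E
```

```text
sc 585 [543.5789238  104.54309167 108.68711846] [628.61142672 171.38647315 187.70861573]
[587.64716867 137.79742196 185.0479299 ] low x [545.56461779 136.28964699 112.92360212]
si 724 [543.83083757 104.05427918 110.6062247 ] [628.91174507 172.18386486 196.06508364]
[624.85759137 149.2717228  195.94855463] low x [545.84652591 142.0481417  116.18791776]
```

View pics/open.png

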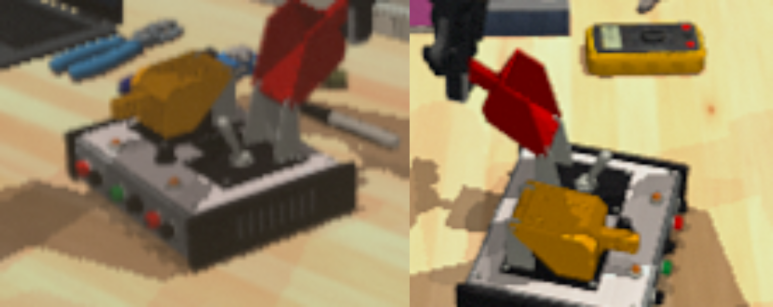

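{"op": "servo_tool", "data": {
  "targets": [
    [[2.5,-0.5,-5,0,0,0,0],[0,0,0,0,0,0,0]]
  ]
}}

```text
time_s: 7.55
ee_pos: [0.6561, -0.0239, 0.1368]
orientation: [-0.0, 0.992, -0.126, 0.002]
wrist_force: [3.8, 3.6, 5.5]
finger_gap: 0.0105
grip_force: 64.6
```

{"op": "servo_tool", "data": {
  "targets": [
    [[2.5,-0.5,-5,0,0,0,0],[0,0,0,0,0,0,0]]
  ]
}}

```text
time_s: 7.8
ee_pos: [0.6565, -0.0241, 0.1359]
orientation: [0.0, 0.992, -0.126, 0.001]
wrist_force: [-8.5, 7.1, 22.6]
finger_gap: 0.0106
grip_force: 65.5
```

Hit the stop (22 N). I'll relax, release and back up to verify.

{"op": "servo_tool", "data": {
  "targets": [
    [[-1,0,3,0,0,0,0],[0,0,0,0,0,0,0.4],[0,0,0,0,0,0,0.4],[0,0,20,0,0,0,0.4],[0,0,35,0,0,0,0.4],[0,0,45,0,0,0,0.4],[0,0,40,0,0,0,0.2],[-40,10,10,0,0,0,0.0],[-50,12,0,0,0,0,0.0],[-55,14,0,0,0,0,0],[-55,14,0,0,0,0,0],[0,0,0,0,0,0,0]]
  ]
}}

```text
time_s: 9.3
ee_pos: [0.452, 0.025, 0.2828]
orientation: [0.0, 0.992, -0.126, -0.001]
wrist_force: [0.8, -0.9, -0.2]
finger_gap: 0.0001
grip_force: 0.0
```

```bash
python3 - <<'E'
from h import *
c,q=np.cos(-.25),np.sin(-.25);M=np.array([[c,q],[-q,c]])
w=grab_frame("wrist");s=grab_frame("side")
o=get_obs();print(o["ee_pos"],o["orientation"],M@o["ee_pos"][:2],o["wrist_force"])
for n,g in(("w",w),("s",s)):
    P=cloud(g);m=masks(g,P,.09)[0];Q=np.c_[P[m][:,:2]@M.T,P[m][:,2]]*1000
    print(n,m.sum())
    for a in range(530,665,8):
        k=(Q[:,0]>a)&(Q[:,0]<a+8)&(abs(Q[:,1]-138)<34)
        if k.sum()>3: print(a+4,k.sum(),Q[k].min(0)[1:].round(),Q[k].max(0)[1:].round())
    np.savez(n+"o.npz",**g)
im=np.hstack([cv2.resize(w["frame"],(440,330)),cv2.resize(s["frame"][150:260,210:330],(360,330))]);cv2.imwrite("pics/open2.png",im[:,:,::-1])
E
```

```text
[0.45543556 0.02533404 0.28316673] [ 2.54019874e-04  9.91973741e-01 -1.26443792e-01  1.73718521e-05] [0.43500943 0.13722302] [0.18531709 0.63171575 1.1044029 ]
w 3582
542 96 [109. 110.] [166. 120.]
550 589 [108. 112.] [167. 141.]
558 817 [108. 114.] [167. 160.]
566 952 [108. 118.] [167. 175.]
574 825 [108. 120.] [167. 173.]
582 303 [111. 125.] [165. 137.]
s 743
542 12 [124. 112.] [170. 122.]
550 56 [106. 112.] [170. 142.]
558 92 [105. 114.] [170. 167.]
566 100 [105. 114.] [170. 176.]
574 97 [106. 121.] [171. 181.]
582 95 [105. 124.] [170. 183.]
590 107 [106. 130.] [171. 188.]
598 75 [106. 134.] [171. 185.]
606 36 [109. 140.] [170. 178.]
614 23 [137. 152.] [145. 178.]
622 22 [136. 160.] [147. 182.]
630 22 [140. 164.] [145. 186.]
638 6 [142. 166.] [145. 179.]
```

View pics/open2.png

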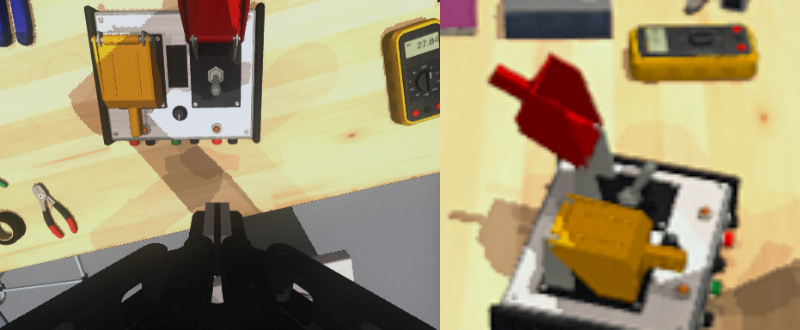

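The hood underside slope of ~0.47 gives θ≈2.7, so the guard is fully back. The toggle shows at wrist montage (215,82). Now I'll tilt the closed fingers and approach in front of the toggle.

{"op": "servo_tool", "data": {
  "targets": [
    [[0,0,-10,-0.032,-0.126,0,0],[0,0,-30,-0.032,-0.126,0,0],[5,-1,-35,-0.032,-0.126,0,0],[5,-1,-35,-0.032,-0.126,0,0],[5,-1,-35,0,0,0,0],[5,-1,-25,0,0,0,0],[7,-2,-18,0,0,0,0],[7,-2,-10,0,0,0,0],[0,0,0,0,0,0,0],[0,0,0,0,0,0,0]]
  ]
}}

```text
time_s: 10.65
ee_pos: [0.5062, 0.0011, 0.1396]
orientation: [0.045, 0.961, -0.134, 0.239]
wrist_force: [-0.1, 0.3, 0.6]
finger_gap: -0.0004
grip_force: 0.0
```

```bash
python3 - <<'E'
from h import *
c,q=np.cos(-.25),np.sin(-.25);M=np.array([[c,q],[-q,c]])
w=grab_frame("wrist");s=grab_frame("side")
o=get_obs();print(M@o["ee_pos"][:2],o["ee_pos"],o["wrist_force"])
im=np.hstack([cv2.resize(w["frame"],(440,330)),cv2.resize(s["frame"][150:260,210:330],(360,330))]);cv2.imwrite("pics/tog.png",im[:,:,::-1])
E
```

```text
[0.48965326 0.12715327] [0.50588935 0.00205823 0.14005588] [ 1.49011285  0.31084434 -0.60381331]
```

View pics/tog.png

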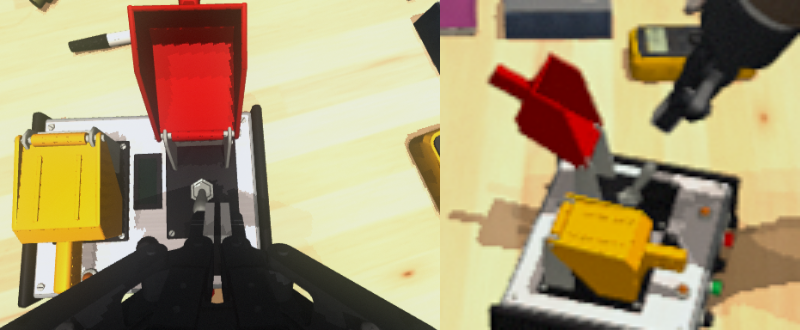

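The fingers stopped high (limited rows) and 11 mm to the right of the toggle, which is at montage (200,200). I'll correct that first, then lower.

{"op": "servo_tool", "data": {
  "targets": [
    [[-9,8,0,0,0,0,0],[-10,8,0,0,0,0,0],[0,0,0,0,0,0,0],[0,0,-15,0,0,0,0],[0,0,-15,0,0,0,0],[0,0,-15,0,0,0,0],[0,0,-10,0,0,0,0],[0,0,0,0,0,0,0]]
  ]
}}

```text
time_s: 11.75
ee_pos: [0.4939, 0.022, 0.1095]
orientation: [0.047, 0.964, -0.134, 0.224]
wrist_force: [-0.2, 0.9, 0.1]
finger_gap: 0.0002
grip_force: 0.0
```

```bash
python3 - <<'E'
from h import *
o=get_obs();print(o["joints"].round(3),o["dq"].round(3),o["ee_pos"],o["wrist_force"])
r=R.from_matrix(rot(o["orientation"]));print(r.as_matrix().round(3))
E
```

```text
[-0.02   0.15  -1.055  2.052 -0.161 -0.712] [ 0.    -0.01  -0.003 -0.002 -0.002  0.001] [0.49385849 0.02196559 0.10952435] [-0.21486721  0.86622654  0.11804096]
[[ 0.863 -0.28   0.42 ]
 [-0.238 -0.96  -0.15 ]
 [ 0.445  0.03  -0.895]]
```

Joints 3, 4 and 5 are at their limits, because this tilt is too much so close in. I'll reduce it to ~0.25 rad.

{"op": "servo_tool", "data": {
  "targets": [
    [[0,0,15,0.026,0.102,0,0],[0,0,0,0.026,0.102,0,0],[0,0,0,0,0,0,0]]
  ]
}}

```text
time_s: 12.12
ee_pos: [0.5289, 0.0098, 0.1352]
orientation: [0.055, 0.962, -0.138, 0.227]
wrist_force: [0.6, 1.0, -0.3]
finger_gap: 0.0001
grip_force: 0.0
```

```bash
cat > st.py <<'E'
from h import *
o=get_obs();c,q=np.cos(-.25),np.sin(-.25);M=np.array([[c,q],[-q,c]])
print(o["joints"].round(3),"uv",(M@o["ee_pos"][:2]*1000).round(1),"z",o["ee_pos"][2].round(4),o["wrist_force"].round(1))
print(rot(o["orientation"]).round(3))
E
python3 st.py
```

```text
[ 0.174  0.157 -0.988  1.504 -0.242 -0.34 ] uv [510.  140.3] z 0.1352 [ 0.6  1.  -0.3]
[[ 0.859 -0.291  0.422]
 [-0.241 -0.956 -0.169]
 [ 0.452  0.043 -0.891]]
```

{"op": "servo_tool", "data": {
  "targets": [
    [[0,0,15,0.012,0.05,0,0],[0,0,15,0.012,0.05,0,0],[0,0,15,0.012,0.05,0,0],[0,0,15,0.012,0.05,0,0],[0,0,0,0,0,0,0]]
  ]
}}

```text
time_s: 12.75
ee_pos: [0.5432, -0.0023, 0.1913]
orientation: [0.059, 0.974, -0.142, 0.167]
wrist_force: [-0.8, 0.8, -0.5]
finger_gap: 0.0001
grip_force: 0.0
```

```bash
python3 st.py
```

```text
[ 0.415  0.147 -0.653  0.5   -0.603  0.475] uv [526.9 132.2] z 0.1913 [-0.8  0.8 -0.5]
[[ 0.904 -0.295  0.308]
 [-0.256 -0.953 -0.161]
 [ 0.342  0.067 -0.937]]
```

{"op": "servo_tool", "data": {
  "targets": [
    [[-14,5,0,0.03,0.027,0.017,0],[-14,5,0,0.03,0.027,0.017,0],[-14,5,0,0.03,0.027,0.017,0],[-14,5,0,0,0,0,0],[0,0,0,0,0,0,0],[0,0,0,0,0,0,0]]
  ]
}}

```text
time_s: 13.5
ee_pos: [0.4847, 0.0169, 0.1889]
orientation: [0.017, 0.985, -0.121, 0.119]
wrist_force: [0.0, 0.0, 0.2]
finger_gap: -0.0002
grip_force: 0.0
```

```bash
python3 st.py
```

```text
[ 0.465  0.076 -0.638  0.253 -0.691  0.678] uv [465.5 136.2] z 0.1889 [0.  0.  0.2]
[[ 0.942 -0.243  0.231]
 [-0.235 -0.97  -0.063]
 [ 0.239  0.005 -0.971]]
```

{"op": "servo_tool", "data": {
  "targets": [
    [[0,1,-14,0,0,0,0],[0,1,-14,0,0,0,0],[0,0,-14,0,0,0,0],[0,0,-14,0,0,0,0],[0,0,-14,0,0,0,0],[0,0,-14,0,0,0,0],[0,0,-14,0,0,0,0],[0,0,0,0,0,0,0]]
  ]
}}

```text
time_s: 14.5
ee_pos: [0.4842, 0.0187, 0.0899]
orientation: [0.017, 0.985, -0.122, 0.118]
wrist_force: [0.1, -0.0, -0.2]
finger_gap: -0.0
grip_force: 0.0
```

```bash
python3 st.py
```

```text
[ 0.442  0.221 -0.832  0.444 -0.368  0.48 ] uv [464.5 137.9] z 0.0899 [ 0.1 -0.  -0.2]
[[ 0.943 -0.244  0.228]
 [-0.235 -0.97  -0.063]
 [ 0.237  0.006 -0.972]]
```

{"op": "servo_tool", "data": {
  "targets": [
    [[6,-1.5,0,0,0,0,0],[6,-1.5,0,0,0,0,0],[6,-1.5,0,0,0,0,0],[6,-1.5,0,0,0,0,0],[4,-1,0,0,0,0,0]]
  ]
}}

```text
time_s: 15.12
ee_pos: [0.5134, 0.0122, 0.0912]
orientation: [0.016, 0.985, -0.122, 0.119]
wrist_force: [0.8, 0.4, -0.8]
finger_gap: 0.0002
grip_force: 0.1
```

{"op": "servo_tool", "data": {
  "targets": [
    [[4,-1,0,0,0,0,0],[4,-1,0,0,0,0,0],[2,-0.5,0,0,0,0,0],[0,0,0,0,0,0,0]]
  ]
}}

```text
time_s: 15.62
ee_pos: [0.5229, 0.0097, 0.0911]
orientation: [0.016, 0.985, -0.122, 0.119]
wrist_force: [0.3, 0.7, 0.7]
finger_gap: -0.0
grip_force: 0.0
```

```bash
python3 - <<'E'
exec(open("st.py").read())
w=grab_frame("wrist");s=grab_frame("side");a=grab_frame("scene")
im=np.hstack([cv2.resize(w["frame"],(300,300)),cv2.resize(s["frame"][180:250,240:310],(250,300)),cv2.resize(a["frame"][160:220,190:250],(250,300))]);cv2.imwrite("pics/tog2.png",im[:,:,::-1])
E
```

```text
[ 0.393  0.276 -0.729  0.382 -0.399  0.591] uv [504.3 138.8] z 0.0911 [0.3 0.7 0.7]
[[ 0.942 -0.244  0.231]
 [-0.236 -0.97  -0.061]
 [ 0.239  0.003 -0.971]]
```

View pics/tog2.png

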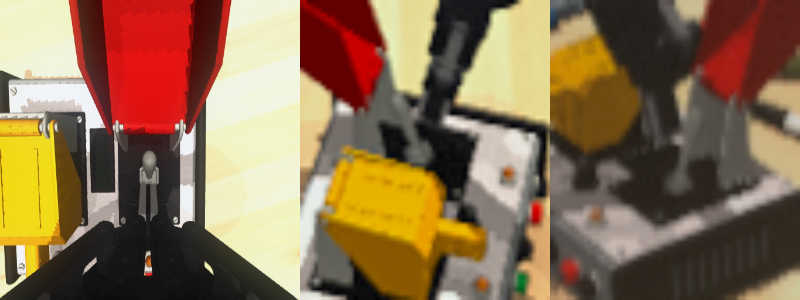

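The toggle now leans to the hinge (ball at (148,160), beyond the fingertips). I'll retreat, lift and straighten the tool, then check it numerically.

{"op": "servo_tool", "data": {
  "targets": [
    [[-12,3,0,0,0,0,0],[-14,3.5,4,0,0,0,0],[-14,3.5,14,0,0,0,0],[0,0,20,0,0,0,0],[0,0,25,0,0,0,0],[0,0,30,0.02,0.078,0,0.2],[0,0,35,0.02,0.078,0,0.4],[-5,0,35,0.02,0.078,0,0.4],[0,0,20,0,0,0,0.4],[0,0,0,0,0,0,0.4]]
  ]
}}

```text
time_s: 17.02
ee_pos: [0.4776, 0.02, 0.2754]
orientation: [0.0, 0.992, -0.122, 0.001]
wrist_force: [-0.1, 1.3, -0.9]
finger_gap: 0.0345
grip_force: 0.0
```

```bash
python3 - <<'E'
exec(open("st.py").read())
for n in("wrist","side","scene"):
    g=grab_frame(n);np.savez(n+"t.npz",**g);P=cloud(g);Q=np.dstack([P[...,:2]@M.T,P[...,2]])*1000
    hsv=cv2.cvtColor(g["frame"],cv2.COLOR_RGB2HSV)
    m=(g["range_z"]>0)&(abs(Q[...,1]-138)<14)&(Q[...,0]>480)&(Q[...,0]<535)&(Q[...,2]>66)&(Q[...,2]<112)&(hsv[...,1]<110)
    q=Q[m];print(n,len(q))
    for z in range(66,112,8):
        k=(q[:,2]>=z)&(q[:,2]<z+8)
        if k.sum(): print("  z",z+4,k.sum(),np.median(q[k],0).round(1))
    if n!="scene":
        m=masks(g,P,.12)[0];r=Q[m];r=r[abs(r[:,1]-138)<10]
        if len(r): print("  red far",r[r[:,0]>np.percentile(r[:,0],95)].mean(0).round(1), np.percentile(r[:,2],[2,98]))
E
```

```text
[ 0.384  0.098 -0.265  0.002 -1.206  0.941] uv [457.8 137.6] z 0.2754 [-0.1  1.3 -0.9]
[[ 0.97  -0.243  0.002]
 [-0.243 -0.97  -0.001]
 [ 0.002  0.    -1.   ]]
wrist 201
  z 70 12 [513.3 137.   69.5]
  z 78 16 [516.  137.   77.6]
  z 86 20 [518.9 136.5  86.8]
  z 94 35 [522.6 136.5  94.7]
  z 102 118 [528.6 137.5 100.9]
  red far [602.  137.6 137.9] [120.57035261 181.7334414 ]
side 51
  z 70 7 [512.6 140.5  69.1]
  z 78 7 [516.  139.2  77.1]
  z 86 12 [519.9 139.4  85.1]
  z 94 9 [523.9 140.9  95.3]
  z 102 15 [525.4 137.9 100.1]
  z 110 1 [527.4 140.7 106.1]
  red far [636.  142.5 172.1] [120.37356228 186.59538516]
scene 41
  z 70 5 [514.3 136.1  69.4]
  z 78 9 [515.8 134.   78.6]
  z 86 9 [520.2 134.5  85.9]
  z 94 13 [522.5 133.1  93.3]
  z 102 5 [525.8 135.4 100.3]
```

Toggle is on: all three views slope away from the operator at ~0.4 rad. Next I'll go over the tab and descend open.

{"op": "servo_tool", "data": {
  "targets": [
    [[33,-8.5,0,0,0,0,0.4],[33,-8.5,0,0,0,0,0.4],[33,-8.5,0,0,0,0,0.4],[33,-8.5,0,0,0,0,0.4],[33,-8,0,0,0,0,0.4],[0,0,0,0,0,0,0.4],[0,0,-25,0,0,0,0.4],[0,0,-25,0,0,0,0.4],[0,0,-25,0,0,0,0.4],[0,0,-25,0,0,0,0.4],[0,0,-25,0,0,0,0.4],[0,0,0,0,0,0,0.4]]
  ]
}}

```text
time_s: 18.68
ee_pos: [0.64, -0.0221, 0.1464]
orientation: [0.002, 0.992, -0.122, -0.004]
wrist_force: [-0.1, 0.5, 0.5]
finger_gap: 0.0342
grip_force: 0.0
```

```bash
python3 - <<'E'
exec(open("st.py").read())
g=grab_frame("wrist");cv2.imwrite("pics/regrip.png",g["frame"][:,:,::-1])
P=cloud(g);Q=np.dstack([P[...,:2]@M.T,P[...,2]])*1000
r=Q[masks(g,P,.12)[0]]
for a in range(560,660,6):
    k=(r[:,0]>a)&(r[:,0]<=a+6)
    if k.sum()>3: print(a+3,k.sum(),r[k].min(0)[1:].round(1),r[k].max(0)[1:].round(1))
E
```

```text
[ 2.180e-01  4.800e-01 -6.200e-02  1.000e-03 -1.037e+00  1.107e+00] uv [625.6 136.9] z 0.1464 [-0.1  0.5  0.5]
[[ 0.97  -0.243 -0.008]
 [-0.243 -0.97  -0.003]
 [-0.007  0.005 -1.   ]]
593 37 [116.6 177.3] [156.  181.6]
599 2594 [114.3 165.6] [158.2 182.4]
605 1830 [114.7 137.5] [155.3 176.9]
611 869 [117.8 141. ] [154.9 184.2]
617 229 [118.4 150.7] [155.1 189.7]
623 225 [132.2 171.4] [144.9 179.6]
629 258 [132.4 173.6] [144.9 182.6]
635 663 [129.9 166.4] [145.1 227.1]
641 557 [123.2 165.3] [150.3 225.3]
```

{"op": "servo_tool", "data": {
  "targets": [
    [[3.5,0.7,4,0,0,0,0.3],[0,0,0,0,0,0,0.1],[0,0,0,0,0,0,0],[0,0,0,0,0,0,0],[0,0,0,0,0,0,0]]
  ]
}}

```text
time_s: 19.35
ee_pos: [0.6477, -0.0217, 0.1554]
orientation: [0.001, 0.993, -0.122, 0.002]
wrist_force: [0.9, -0.2, 6.9]
finger_gap: 0.0108
grip_force: 60.1
```

```bash
python3 st.py; python3 -c "
import numpy as np
p=np.linspace(2.7,0,20);x=-97*np.cos(p)-18*np.sin(p);z=97*np.sin(p)-18*np.cos(p)
for a,b,c in zip(p[1:],np.diff(x),np.diff(z)):print('%.2f %.1f %.1f %.1f'%(a,.969*b,-.245*b,c))"
```

```text
[ 0.217  0.479 -0.04   0.003 -1.049  1.108] uv [632.9 139.2] z 0.1554 [ 0.9 -0.2  6.9]
[[ 0.97  -0.242  0.003]
 [-0.242 -0.97  -0.002]
 [ 0.004  0.001 -1.   ]]
2.56 -8.7 2.2 10.7
2.42 -10.1 2.6 9.4
2.27 -11.3 2.9 7.8
2.13 -12.2 3.1 6.1
1.99 -12.9 3.3 4.2
1.85 -13.4 3.4 2.3
1.71 -13.6 3.4 0.3
1.56 -13.5 3.4 -1.7
1.42 -13.1 3.3 -3.6
1.28 -12.5 3.2 -5.5
1.14 -11.6 2.9 -7.3
0.99 -10.5 2.7 -8.9
0.85 -9.2 2.3 -10.3
0.71 -7.6 1.9 -11.6
0.57 -6.0 1.5 -12.6
0.43 -4.2 1.1 -13.3
0.28 -2.3 0.6 -13.8
0.14 -0.4 0.1 -14.0
0.00 1.5 -0.4 -13.9
```

```bash
python3 -c "
import numpy as np
p=np.linspace(2.7,0,21);x=-102*np.cos(p)-20.5*np.sin(p);z=102*np.sin(p)-20.5*np.cos(p)
for a,b,c,d,e in zip(p[1:],np.diff(x),np.diff(z),x[1:],z[1:]):print('%.2f %.1f %.1f %.1f  u%.0f tcpz%.0f'%(a,.969*b,-.245*b,c,d+549,e+110-18))"
```

```text
2.57 -8.8 2.2 10.7  u623 tcpz165
2.43 -10.1 2.6 9.3  u613 tcpz174
2.29 -11.3 2.9 7.8  u601 tcpz182
2.16 -12.2 3.1 6.2  u589 tcpz188
2.03 -12.9 3.3 4.5  u575 tcpz193
1.89 -13.4 3.4 2.6  u562 tcpz195
1.76 -13.6 3.4 0.7  u548 tcpz196
1.62 -13.6 3.4 -1.1  u534 tcpz195
1.49 -13.3 3.4 -3.0  u520 tcpz192
1.35 -12.8 3.2 -4.8  u507 tcpz187
1.22 -12.0 3.0 -6.6  u494 tcpz180
1.08 -11.1 2.8 -8.2  u483 tcpz172
0.95 -9.9 2.5 -9.6  u473 tcpz163
0.81 -8.5 2.2 -10.9  u464 tcpz152
0.67 -7.0 1.8 -12.0  u457 tcpz140
0.54 -5.4 1.4 -12.9  u451 tcpz127
0.41 -3.7 0.9 -13.5  u447 tcpz113
0.27 -1.9 0.5 -13.9  u445 tcpz99
0.13 -0.1 0.0 -14.0  u445 tcpz85
0.00 1.8 -0.4 -13.9  u447 tcpz72
```

{"op": "servo_tool", "data": {
  "targets": [
    [[-8.8,2.2,10.7,0,0,0,0],[-10.1,2.6,9.3,0,0,0,0],[-11.3,2.9,7.8,0,0,0,0],[-12.2,3.1,6.2,0,0,0,0],[-12.9,3.3,4.5,0,0,0,0],[-13.4,3.4,2.6,0,0,0,0],[-13.6,3.4,0.7,0,0,0,0],[-13.6,3.4,-1.1,0,0,0,0],[0,0,0,0,0,0,0]]
  ]
}}

```text
time_s: 20.48
ee_pos: [0.5501, 0.0021, 0.1942]
orientation: [0.001, 0.992, -0.122, 0.0]
wrist_force: [0.5, -5.4, 0.4]
finger_gap: 0.0108
grip_force: 58.8
```

```bash
python3 st.py
```

```text
[ 0.3    0.289 -0.234  0.003 -1.049  1.024] uv [532.4 138.2] z 0.1942 [ 0.5 -5.4  0.4]
[[ 0.97  -0.243 -0.   ]
 [-0.243 -0.97  -0.003]
 [ 0.     0.003 -1.   ]]
```

On track.

{"op": "servo_tool", "data": {
  "targets": [
    [[-13.3,3.2,-3,0,0,0,0],[-12.8,3,-4.8,0,0,0,0],[-12,3,-6.6,0,0,0,0],[-11.1,2.7,-8.2,0,0,0,0],[-9.9,2.5,-9.6,0,0,0,0],[-8.5,2.1,-10.9,0,0,0,0],[-7,1.8,-12,0,0,0,0],[-5.4,1.4,-12.9,0,0,0,0],[-3.7,0.9,-13.5,0,0,0,0],[0,0,0,0,0,0,0]]
  ]
}}

```text
time_s: 21.72
ee_pos: [0.4663, 0.0224, 0.1122]
orientation: [0.002, 0.992, -0.123, -0.001]
wrist_force: [0.2, -6.2, 2.9]
finger_gap: 0.0106
grip_force: 78.7
```

{"op": "servo_tool", "data": {
  "targets": [
    [[-1.9,0.5,-13.9,0,0,0,0],[0,0,-10,0,0,0,0],[0.5,0,-6,0,0,0,0],[0,0,0,0,0,0,0]]
  ]
}}

```text
time_s: 22.22
ee_pos: [0.4651, 0.0227, 0.0827]
orientation: [0.002, 0.992, -0.123, -0.001]
wrist_force: [-1.0, -8.1, 5.2]
finger_gap: 0.0107
grip_force: 86.9
```

```bash
python3 st.py
```

```text
[ 0.401  0.295 -0.57   0.004 -0.71   0.921] uv [445. 137.] z 0.0827 [-1.  -8.1  5.2]
[[ 0.97  -0.244 -0.003]
 [-0.244 -0.97  -0.004]
 [-0.002  0.004 -1.   ]]
```

Now down in small steps until the shut stop.

{"op": "servo_tool", "data": {
  "targets": [
    [[0.5,0,-4,0,0,0,0],[0.5,0,-3,0,0,0,0],[0,0,0,0,0,0,0]]
  ]
}}

```text
time_s: 22.6
ee_pos: [0.4661, 0.0225, 0.0758]
orientation: [0.002, 0.993, -0.122, -0.001]
wrist_force: [-0.1, -8.3, 4.7]
finger_gap: 0.0109
grip_force: 88.8
```

{"op": "servo_tool", "data": {
  "targets": [
    [[0.5,0,-3,0,0,0,0],[0,0,0,0,0,0,0]]
  ]
}}

```text
time_s: 22.85
ee_pos: [0.4667, 0.0224, 0.073]
orientation: [0.002, 0.993, -0.122, -0.001]
wrist_force: [0.6, -9.2, 5.6]
finger_gap: 0.0106
grip_force: 89.8
```

{"op": "servo_tool", "data": {
  "targets": [
    [[0,0,-2,0,0,0,0],[0,0,0,0,0,0,0]]
  ]
}}

```text
time_s: 23.1
ee_pos: [0.467, 0.0223, 0.0712]
orientation: [0.002, 0.992, -0.123, -0.001]
wrist_force: [0.2, -10.7, 6.1]
finger_gap: 0.0107
grip_force: 90.2
```

{"op": "servo_tool", "data": {
  "targets": [
    [[0,0,-3,0,0,0,0],[0,0,0,0,0,0,0]]
  ]
}}

```text
time_s: 23.35
ee_pos: [0.4676, 0.0222, 0.0685]
orientation: [0.002, 0.992, -0.122, 0.0]
wrist_force: [2.0, -11.3, 6.0]
finger_gap: 0.0105
grip_force: 91.0
```

{"op": "servo_tool", "data": {
  "targets": [
    [[0,0,-3,0,0,0,0],[0,0,0,0,0,0,0]]
  ]
}}

```text
time_s: 23.6
ee_pos: [0.4683, 0.0221, 0.0658]
orientation: [0.002, 0.992, -0.122, 0.001]
wrist_force: [2.1, -13.8, 7.7]
finger_gap: 0.011
grip_force: 91.6
```

{"op": "servo_tool", "data": {
  "targets": [
    [[0,-1,0,0,0,0,0],[0,0,0,0,0,0,0.35],[0,0,0,0,0,0,0.35],[0,0,0,0,0,0,0.35],[0,0,15,0,0,0,0.35],[0,0,30,0,0,0,0.35],[0,0,35,0,0,0,0.2],[0,0,0,0,0,0,0],[0,0,0,0,0,0,0]]
  ]
}}

```text
time_s: 24.72
ee_pos: [0.4661, 0.0229, 0.1437]
orientation: [0.001, 0.992, -0.123, -0.001]
wrist_force: [-0.4, -0.8, 0.4]
finger_gap: 0.0003
grip_force: 0.0
```

```bash
cat > ang.py <<'E'
exec(open("st.py").read())
g=grab_frame("wrist");P=cloud(g);Q=np.dstack([P[...,:2]@M.T,P[...,2]])*1000
for n,m in zip(("red","yel"),masks(g,P)):
    r=Q[m];y0=138 if n=="red" else 238
    r=r[(abs(r[:,1]-y0)<26)]
    h=r[(r[:,0]>490)&(r[:,0]<542)];t=r[(r[:,0]<470)&(abs(r[:,1]-y0)<7)&(r[:,2]>90)]
    print(n,"hood",len(h),np.polyfit(h[:,0],h[:,2],1).round(3),np.median(h[:,2]).round(1),"tab",len(t),np.median(t,0).round(1) if len(t) else 0,"front",h[h[:,0]<500][:,2].mean().round(1),r[:,0].min().round(1))
E
python3 ang.py
```

```text
[ 0.399  0.208 -0.493  0.001 -0.873  0.925] uv [445.9 137.5] z 0.1437 [-0.4 -0.8  0.4]
[[ 0.97  -0.243 -0.002]
 [-0.243 -0.97  -0.002]
 [-0.002  0.002 -1.   ]]
red hood 9811 [-9.20000e-02  1.60415e+02] 112.8 tab 587 [458.4 136.5 108. ] front 114.8 440.4
yel hood 9606 [1.00000e-03 1.09395e+02] 109.8 tab 720 [456.2 235.5  99.4] front 109.8 440.3
```

Red guard is still ajar by ~0.09 rad because the tab slid in the pads. I'll press the tab down with the closed fingertips.

{"op": "servo_tool", "data": {
  "targets": [
    [[8,-2,0,0,0,0,0],[0,0,-15,0,0,0,0],[0,0,-15,0,0,0,0],[0,0,-6,0,0,0,0],[0,0,-4,0,0,0,0],[0,0,0,0,0,0,0]]
  ]
}}

```text
time_s: 25.52
ee_pos: [0.475, 0.0209, 0.1043]
orientation: [0.001, 0.992, -0.122, -0.0]
wrist_force: [-0.2, -0.7, 0.1]
finger_gap: -0.0
grip_force: 0.0
```

{"op": "servo_tool", "data": {
  "targets": [
    [[0,0,-2,0,0,0,0],[0,0,-2,0,0,0,0],[0,0,0,0,0,0,0]]
  ]
}}

```text
time_s: 25.9
ee_pos: [0.4748, 0.0209, 0.1004]
orientation: [0.001, 0.992, -0.122, -0.0]
wrist_force: [0.0, 0.4, 0.7]
finger_gap: 0.0001
grip_force: 0.0
```

{"op": "servo_tool", "data": {
  "targets": [
    [[0,0,-2,0,0,0,0],[0,0,0,0,0,0,0]]
  ]
}}

```text
time_s: 26.15
ee_pos: [0.4749, 0.0209, 0.0998]
orientation: [0.001, 0.993, -0.122, -0.0]
wrist_force: [-4.4, 0.9, 10.0]
finger_gap: -0.0002
grip_force: 5.0
```

{"op": "servo_tool", "data": {
  "targets": [
    [[0,0,-2,0,0,0,0],[0,0,0,0,0,0,0]]
  ]
}}

```text
time_s: 26.4
ee_pos: [0.4751, 0.0209, 0.0994]
orientation: [0.001, 0.993, -0.122, 0.0]
wrist_force: [-8.3, 1.2, 21.2]
finger_gap: -0.0
grip_force: 10.7
```

Firm stop at z≈99.5 mm, which is the shut height. I'll lift straight up and verify.

{"op": "servo_tool", "data": {
  "targets": [
    [[0,0,10,0,0,0,0],[0,0,30,0,0,0,0],[-10,2,40,0,0,0,0],[-15,4,40,0,0,0,0],[0,0,0,0,0,0,0],[0,0,0,0,0,0,0]]
  ]
}}

```text
time_s: 27.15
ee_pos: [0.4494, 0.0268, 0.2159]
orientation: [0.001, 0.992, -0.123, -0.001]
wrist_force: [-0.7, 0.5, -1.0]
finger_gap: 0.0
grip_force: 0.0
```

```bash
python3 ang.py; python3 - <<'E'
from h import *
a=grab_frame("scene");s=grab_frame("side");w=grab_frame("wrist")
im=np.hstack([cv2.resize(w["frame"],(300,300)),cv2.resize(s["frame"][160:280,200:340],(250,300)),cv2.resize(a["frame"][130:300,150:350],(250,300))]);cv2.imwrite("pics/final.png",im[:,:,::-1])
E
```

```text
[ 4.230e-01  9.800e-02 -4.210e-01  1.000e-03 -1.054e+00  9.020e-01] uv [428.8 137.2] z 0.2159 [-0.7  0.5 -1. ]
[[ 0.97  -0.243 -0.002]
 [-0.243 -0.97  -0.002]
 [-0.001  0.002 -1.   ]]
red hood 5161 [-1.00000e-03  1.10222e+02] 109.8 tab 385 [456.1 135.9  99.6] front 109.9 441.1
yel hood 5182 [-1.00000e-03  1.10239e+02] 109.8 tab 447 [455.7 235.7  99.4] front 109.8 440.0
```

View pics/final.png

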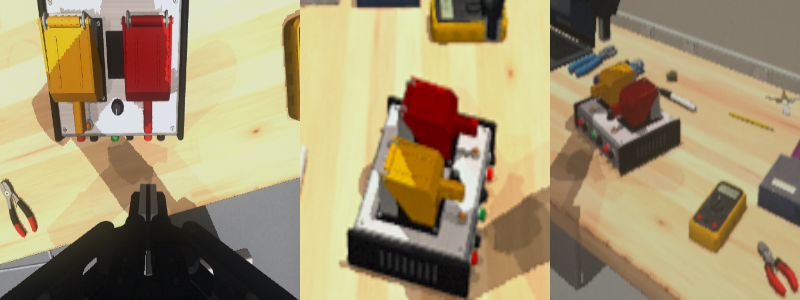

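Both guards are flat and shut (red at (148,65), same hood slope and tab height as yellow), and nothing else has been disturbed. Handing in.

```bash
python3 -c "
from plant import job_done
print(job_done())"
```

```text
the job is handed in; nothing more can be done
None
```

The tester is armed and the job is handed in (27 s of the 67 s): I laid the red guard fully back, flipped its toggle to on, and shut the guard again; yellow stayed shut and untouched, and nothing around it moved.

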